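# Snug the clamp on the glued dreidel

### The job

The flat plywood dreidel has just been glued and waits under one of the two green screw clamps. Wind that clamp's crank clockwise until its pad meets the dreidel, then snug it by feel about thirty degrees further, without crushing it, and let go. Leave the other clamp, with the blue star, alone and do not shift the dreidel.

Things in the scene. Friction and masses are not known exactly. Their poses are not given: they have to be found in the camera images.
- clamp: Green C-frame screw clamp over the dreidel, fixed to the shelf, left or right (a look-alike stands on the other side). Origin on its vertical screw axis at shelf level, z up. Base 130 x 160 x 16 mm; column on the +y side, 75 mm from the axis; overhead arm up to 150 mm. The steel crank on top turns about the screw axis at a constant height: arm's top face at 170 mm, knob 45 mm from the axis.
- crank_knob (a point): Centre (half-way up) of the red upright knob on this clamp's crank: 22 mm in diameter, 40 mm tall, from 172 to 212 mm above the shelf. It spins freely on its pin, so it can be pinched from above and led round the screw axis without turning the hand.
- crank (a joint): Crank angle, rad: 0 = knob on the clamp's +x side, pad fully up; grows clockwise from above; stop at 4.3; starts at 0 to 0.8. The pad sinks 5 mm per rad and meets the dreidel between 2.0 and 3.0 rad (the black board below varies). Turning takes about 7 N at the knob while the pad is free, then 1.3 N more per mm of pad spring pressed in; friction holds it where it is left.
- pad (a joint): How far the spring-loaded orange pad (32 mm across) at the screw's foot is pushed up into its holder, m: 0 while free; after meeting the dreidel it grows nearly 5 mm per rad of crank (12 N per mm), fully in at 0.006. Thirty degrees past contact is about 0.0025; 0.001 to 0.0045 is snug.
- dreidel: Flat natural-plywood dreidel, two 9 mm layers (18 mm thick in all), 90 mm from stem end to point, 44 mm wide, lying loose on the black board of its clamp with its body under the pad. Origin under the centre of its square body; z up, point towards +x, stem towards -x.
- spare_crank_knob (a point): Centre of the like red knob of the other clamp, the one with the blue six-pointed star under it (78 mm across, same thickness). To be left alone.
There are look-alikes about, which are no part of the job. What is shaped like the clamp but pink is not meant.

How it is judged (in metres and radians):
On the way:
1. the pad meets the dreidel (value of joint pad above 0.0003 m), for 0.05 s.
At the end, for the whole second after the job is handed in: The pad is snug on the dreidel (its spring pressed in by 1 to 4.5 mm) and the crank is at rest and let go; the dreidel has shifted less than 12 mm and is still under the pad (its origin within 20 mm of the screw axis), and the other clamp's knob is within 10 mm of where it was (value of joint pad between 0.001 and 0.0045 m and velocity of joint crank between -0.1 and 0.1 rad/s and distance of dreidel from where it was at the start of the episode below 0.012 m and horizontal distance between dreidel and clamp below 0.02 m and distance of spare_crank_knob from where it was at the start of the episode below 0.01 m); the robot touches nothing.
It fails at once if the dreidel is crushed: the pad's spring is pressed in by more than 5.2 mm (value of joint pad above 0.0052 m).
It fails at once if the other clamp's crank is moved (its knob by more than 10 mm) (distance of spare_crank_knob from where it was at the start of the episode above 0.01 m).
It fails at once if the dreidel is shifted by more than 12 mm (distance of dreidel from where it was at the start of the episode above 0.012 m).
It also fails if it takes over 38 s, if anything falls off the work surface, if the arm or the gripper's body presses on something with over 40 N, if the wrist force passes 120 N, or if a joint passes its speed limit or range.

### The arm

A 6-joint arm with a two-finger parallel gripper is mounted at the origin on the work surface. World frame = base frame: x ahead of the robot, y to its left, z up, the work surface at z = 0. Lengths are in mm, angles in rad, forces in N, time in s.
With the tool pointing down it reaches from about 275 to 1000 mm from the base axis. Payload 8.4 kg.
Tool frame: the origin (TCP) lies where the fingers leave the gripper's body, on its centre line; the fingertips stand 73 mm ahead of it and the grasp point (between the pads) lies 54 mm ahead of it (grip_point_offset is the distance from the TCP to the grasp point, in mm); z points along the fingers, y is the direction in which the jaws open and shut (so a half turn about z gives the same grasp; the last joint's range is limited). The gripper opens to 85 mm and grips with 20 to 120 N. Pads are 22 mm wide; open, the fingers measure 114 mm over their backs; the gripper's body (76 mm by 85 mm) begins 54 mm behind the grasp point. The pads swing forward as they close: fully open they stand 13 mm farther back than shut.
Start: joints at [1.307, 0.353, 1.633, -0, 1.155, -0.002], TCP at [161.761, 603.707, 303.881] pointing down, gripper open.
Joint ranges: [-2.63, 2.63], [-0.92, 2.1], [0.06, 2.66], [-1.3, 4.44], [0, 2.69], [-3.02, 3.02]. Speed limits (rad/s): [2.22, 2.22, 2.79, 3.14, 3.14, 3.14].

### API

Orientations are given as [roll, pitch, yaw] about the fixed x, y, z axes, in that order (R = Rz(yaw) Ry(pitch) Rx(roll)).
In Python, from rig import sense, grab_frame, sign_off, grip_point_offset gives the robot as it stands. The module is installed in compiled form; this text tells all that it offers.
- The arm moves only by the tool drive_tool, never from a script. Its argument "targets" is one flat list of numbers, 7 for each row, row after row: the shift along the tool's x, y, z in m, then the turn, a rotation vector about the tool's x, y, z in rad, then the opening, from 0 (shut) to 1 (fully open). In form: [tx, ty, tz, wx, wy, wz, grip, tx, ty, tz, wx, wy, wz, grip, ...]. A call has 1 to 12 rows; each row is the pose to reach, as a shift and turn from the pose commanded when the call began, along the tool's axes at that moment; what a row does not reach only later rows make up. A row lasts 1/12 s, in which the tool goes at most 41.7 mm and 7.16 degrees, less where a joint would pass 70% of its speed; a pose out of reach is approached as far as the arm can. A call with a gripper value outside its range is refused whole. The fingers move at their own pace and stop on an object; "force" is the grip in N (left out, the last holds). Time passes only in rows, so rows that repeat a pose let the fingers close. It gives the time, the measured TCP pose, the force and the opening at its end, in the units of the state.
- sense(): the state, without advancing time (a new reading comes with each control period).
- grab_frame(name): name is "scene" or "top" or "wrist"; returns a dict with "color" (420x560x3 uint8, blue, green, red), "vertical_fov" (degrees; the focal length in pixels is half the picture's height over the tangent of half this angle, whatever the lens; pixels are square), "cx", "cy" (the principal point, pixels), "world_from_camera" (4x4, takes a point from camera to world coordinates). Camera axes: x right, y down, z forward; pixel columns grow to the right and rows downward; lengths in mm; the calibration is good to about 2 mm. The wrist camera is an equidistant fisheye: a pixel r from the principal point sees the ray r / f radians off the axis. A picture is of the moment at which its call begins. There is no depth.
- sign_off(): hands the job in, once; it reports no verdict.
The state is a dict: "clock": time; "qpos": joint angles; "qvel": joint speeds; "joint_efforts": joint torques, N m; "eef_pos": TCP position; "tcp_rot": TCP orientation; "contact_force": force on the tool from outside, world axes, zero at the start; "wrist_torque": the same for the moment, N m; "opening": opening from 0.0 (shut) to 1.0 (fully open).
Only numpy, scipy, OpenCV 4.12 (cv2) and the standard library are available. Lean on these libraries where they do the work, as an engineer would, in place of code of your own. Each camera call takes 0.05 s, during which the arm holds its last target. There are 200 camera calls.

## Working session

There is one attempt and no reset: what is moved stays moved. The work goes in short steps, Python scripts to look and compute and a tool call to move; the robot and the scene stay as the last step left them, time stands still between calls to the robot, and variables do not carry over. Pictures are saved under pics/ and viewed, about 8 in all and at most 12, crops included, and the job is handed in when it is done.

Besides the shell and the picture viewer there is one more tool, called after ">>>" as name(argument=value, ...) on one line, values as JSON. drive_tool: Moves the arm, as the interface text tells. Its arguments: {"type":"object","properties":{"targets":{"type":"array"},"force":{"type":"number"}},"required":["targets"]}

```bash
mkdir -p pics; cat > h.py <<'E'
import numpy as np,cv2
from rig import *
def ray(f,u,v,fish=False):
    H=f["color"].shape[0];F=H/2/np.tan(np.radians(f["vertical_fov"])/2)
    x,y=(u-f["cx"])/F,(v-f["cy"])/F
    if fish:
        r=np.hypot(x,y);s=np.sin(r)/r if r>1e-9 else 1;d=np.array([x*s,y*s,np.cos(r)])
    else: d=np.array([x,y,1])
    T=np.array(f["world_from_camera"]);return T[:3,3],T[:3,:3]@d
def atz(f,u,v,z,fish=False):
    o,d=ray(f,u,v,fish);return o+d*(z-o[2])/d[2]
def proj(f,p):
    T=np.array(f["world_from_camera"]);c=T[:3,:3].T@(np.array(p)-T[:3,3])
    H=f["color"].shape[0];F=H/2/np.tan(np.radians(f["vertical_fov"])/2)
    return f["cx"]+F*c[0]/c[2],f["cy"]+F*c[1]/c[2]
E
python3 - <<'E'
from h import *
import pickle
for n in("scene","top","wrist"):
    f=grab_frame(n);pickle.dump(f,open(n+".pkl","wb"));cv2.imwrite(f"pics/{n}0.png",f["color"])
    print(n,f["vertical_fov"],np.round(f["world_from_camera"],2).tolist())
print(sense(),grip_point_offset)
E
```

```text
scene 46.02207762732269 [[-0.63, 0.46, -0.63, 1222.29], [0.78, 0.39, -0.5, 463.17], [0.01, -0.8, -0.6, 694.82], [0.0, 0.0, 0.0, 1.0]]
top 49.67081413062694 [[0.06, -0.98, 0.21, 409.58], [-1.0, -0.06, 0.01, -4.98], [0.0, -0.21, -0.98, 1104.2], [0.0, 0.0, 0.0, 1.0]]
wrist 65.70646984690485 [[0.26, 0.92, 0.29, 86.9], [0.97, -0.25, -0.08, 623.21], [-0.0, 0.3, -0.95, 373.18], [0.0, 0.0, 0.0, 1.0]]
{'clock': 0.15, 'qpos': array([ 1.30660609e+00,  3.53509001e-01,  1.63393298e+00,  4.54864986e-06,
        1.15522363e+00, -2.35552264e-03]), 'qvel': array([ 0.00124948, -0.00121571, -0.00261678,  0.00048237,  0.00118139,
        0.00068509]), 'joint_efforts': array([-5.82933208e-04, -6.05643082e+01, -3.42338204e+01, -3.16731814e-05,
        6.00220883e-03,  3.81903840e-05]), 'eef_pos': array([161.6827938 , 603.43742417, 303.33462842]), 'tcp_rot': array([-3.14051971e+00, -6.68687659e-06,  2.87975610e+00]), 'contact_force': array([-0.99401544, -1.52791423,  0.26739299]), 'wrist_torque': array([-0.02720022,  0.02227863,  0.03126287]), 'opening': 0.9970254790687199} 53.900000000000006
```

View pics/scene0.png

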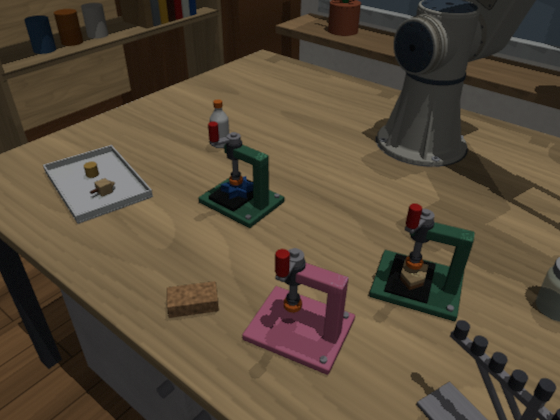

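View pics/top0.png

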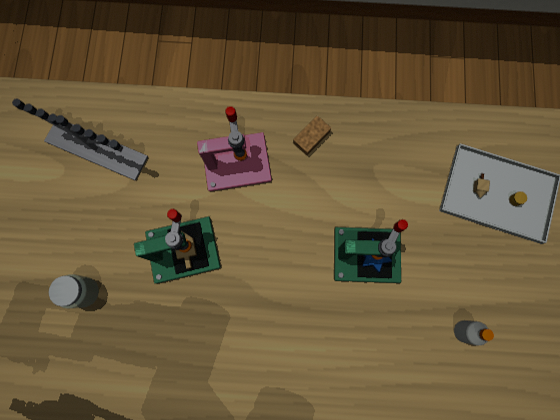

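The top view shows three clamps: green at (183,248) with the plywood dreidel, green at (367,255) with the blue star, and pink at (236,160). The first fits the description, so I'll confirm it in an enlarged crop.

```bash
python3 - <<'E'
from h import *
a=cv2.imread("pics/top0.png")[195:295,125:235];b=cv2.imread("pics/scene0.png")[195:320,360:480]
A=cv2.resize(a,(440,400),interpolation=3);B=cv2.resize(b,(384,400),interpolation=3)
A=cv2.convertScaleAbs(A,alpha=1.5);B=cv2.resize(B,(360,400))
cv2.imwrite("pics/crop1.png",np.hstack([A,B]))
E
```

```text
(no output)
```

View pics/crop1.png

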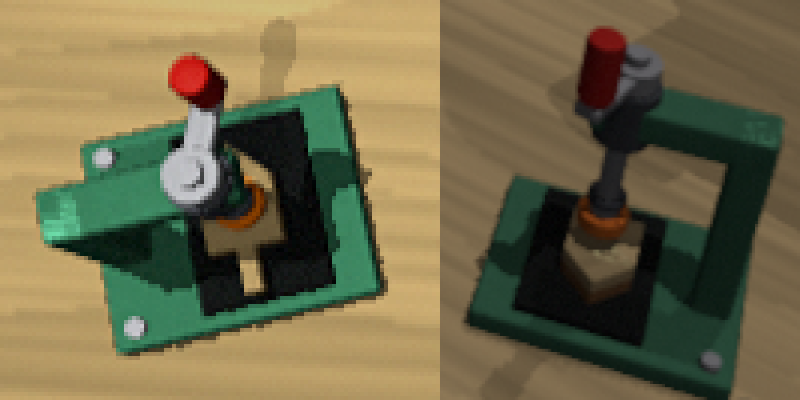

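```bash
python3 - <<'E'
from h import *
import pickle
t=pickle.load(open("top.pkl","rb"));s=pickle.load(open("scene.pkl","rb"))
ct=lambda x,y:(125+x/4-.4,195+y/4-.4)
cs=lambda x,y:(360+(x-440)/3-.4,195+y/3.2-.4)
def tri(a,b):
    (o1,d1),(o2,d2)=ray(t,*a),ray(s,*b)
    k=np.linalg.lstsq(np.c_[d1,-d2],o2-o1,rcond=None)[0]
    p,q=o1+d1*k[0],o2+d2*k[1];return np.round((p+q)/2,1),np.round(p-q,1)
K=ct(188,74);print("knob top",tri(K,cs(607,36)),atz(t,*K,212),atz(s,*cs(607,36),212))
Hb=ct(189,173);print("hub",tri(Hb,cs(642,58)))
for z in(170,176,182): print(z,atz(t,*Hb,z),atz(s,*cs(642,58),z))
C=[atz(t,*ct(*c),16)[:2] for c in((338,87),(383,293),(120,352),(82,145))]
print(np.round(C,1),np.mean(C,0))
u=(C[2]-C[1]);v=C[0]-C[1];print(np.linalg.norm(u),np.linalg.norm(v),np.arctan2(*u[::-1])-np.pi/2,np.arctan2(*v[::-1]))
E
```

```text
knob top (array([574.9, 231.2, 213.3]), array([ 0. , -0.1, -0. ])) [575.17923674 231.52117824 212.        ] [573.21913948 230.6464286  212.        ]
hub (array([529.7, 236.4, 175. ]), array([ 1.3, -2.7, -0.5]))
170 [530.91950706 236.28893182 170.        ] [522.06619353 235.50078814 170.        ]
176 [530.14020993 234.73937811 176.        ] [530.07148806 238.10365462 176.        ]
182 [529.3609128 233.1898244 182.       ] [538.07678259 240.70652111 182.        ]
[[609.  191.3]
 [486.1 152.8]
 [442.3 304.8]
 [564.1 342.6]] [525.34889148 247.87544714]
158.2620530975466 128.82234472419097 0.28051452634990115 0.3040311591989505
```

Crop confirmed: the plywood dreidel lies under the orange pad of the green clamp at top-view (172,239), knob at (172,214). The screw axis is near (530,236) and the knob near (575,231). They are 45 mm apart as specified, and the knob top comes out at z 213. The crank starts near 0.4 rad.

Next I'll travel above the knob and square the yaw to π, so that tool x = −X, y = +Y and z = −Z.

>>> drive_tool(targets=[-0.04, -0.02, 0, 0, 0, -0.1, 0.6, -0.08, -0.04, 0, 0, 0, -0.2, 0.6, -0.12, -0.06, 0, 0, 0, -0.26, 0.6, -0.16, -0.08, 0, 0, 0, -0.26, 0.6, -0.2, -0.1, 0, 0, 0, -0.26, 0.6, -0.235, -0.12, 0, 0, 0, -0.26, 0.6, -0.27, -0.14, 0, 0, 0, -0.26, 0.6, -0.305, -0.155, 0, 0, 0, -0.26, 0.6, -0.34, -0.174, 0, 0, 0, -0.26, 0.6, -0.375, -0.19, 0, 0, 0, -0.26, 0.6, -0.41, -0.21, 0, 0, 0, -0.26, 0.6, -0.44, -0.225, 0, 0, 0, -0.26, 0.6], force=50)

```text
clock: 1.15
eef_pos: [530.0, 270.2, 303.8]
tcp_rot: [-3.141, -0.0, 3.139]
contact_force: [0.1, 0.4, 1.1]
opening: 0.605
```

>>> drive_tool(targets=[-0.02, -0.018, 0.005, 0, 0, 0, 0.6, -0.038, -0.034, 0.005, 0, 0, 0, 0.6, -0.046, -0.04, 0.005, 0, 0, 0, 0.6, -0.046, -0.04, 0.005, 0, 0, 0, 0.6])

```text
clock: 1.48
eef_pos: [575.8, 231.0, 298.5]
tcp_rot: [-3.141, 0.0, 3.138]
contact_force: [0.5, -0.1, 0.1]
opening: 0.605
```

```bash
python3 - <<'E'
from h import *
print(sense()["eef_pos"],sense()["tcp_rot"])
f=grab_frame("wrist")
T=np.array(f["world_from_camera"]);H=420;F=H/2/np.tan(np.radians(f["vertical_fov"])/2)
for p in((575,231,212),(530,236,176)):
    c=T[:3,:3].T@(np.array(p)-T[:3,3]);r=np.hypot(c[0],c[1]);a=np.arctan2(r,c[2])*F/r
    print(f["cx"]+a*c[0],f["cy"]+a*c[1])
cv2.imwrite("pics/w1.png",cv2.resize(f["color"],None,fx=1.4,fy=1.4))
import pickle;pickle.dump(f,open("w1.pkl","wb"))
E
```

```text
[575.76544988 231.04530635 298.52097231] [-3.14126582e+00  1.45732094e-05  3.13751666e+00]
279.14144896902053 258.4983254664895
287.1229943630764 163.3413673187993
```

View pics/w1.png

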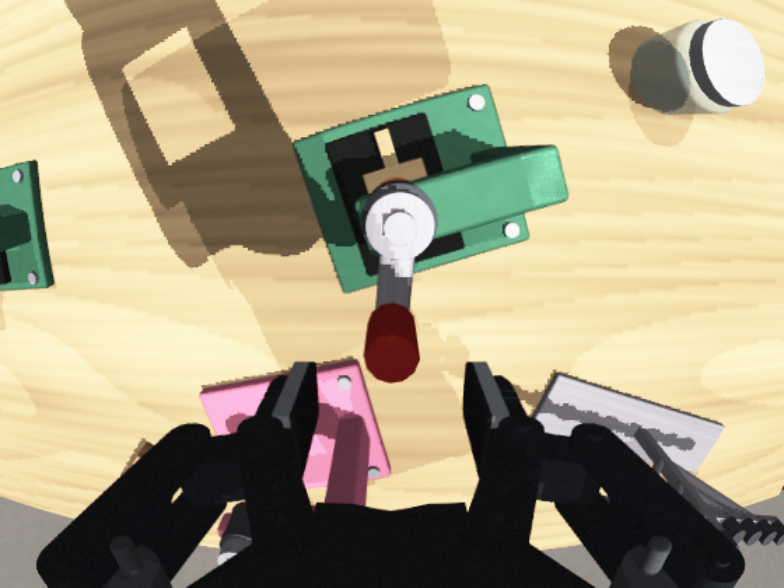

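The wrist view shows the knob top at (391,357)/1.4, between the open fingers and within about 3 px of prediction. The hub is at (399,228)/1.4. I'll descend and pinch.

>>> drive_tool(targets=[0.002, 0, 0.015, 0, 0, 0, 0.6, 0.002, 0, 0.03, 0, 0, 0, 0.6, 0.002, 0, 0.043, 0, 0, 0, 0.6, 0.002, 0, 0.043, 0, 0, 0, 0.6, 0.002, 0, 0.043, 0, 0, 0, 0.2, 0.002, 0, 0.043, 0, 0, 0, 0.2, 0.002, 0, 0.043, 0, 0, 0, 0.15, 0.002, 0, 0.043, 0, 0, 0, 0.1, 0.002, 0, 0.043, 0, 0, 0, 0.1, 0.002, 0, 0.043, 0, 0, 0, 0.1], force=50)

```text
clock: 2.37
eef_pos: [572.7, 232.6, 257.0]
tcp_rot: [3.141, 0.001, 3.14]
contact_force: [-2.6, -1.1, 7.3]
opening: 0.236
```

```bash
cat > arc.py <<'E'
import numpy as np,sys
t0,t1,n=float(sys.argv[1]),float(sys.argv[2]),int(sys.argv[3]);g=sys.argv[4] if len(sys.argv)>4 else "0.1"
t=np.linspace(t0,t1,n+1)[1:]
print(", ".join(f"{-.045*(np.cos(a)-np.cos(t0)):.4f}, {.045*(np.sin(a)-np.sin(t0)):.4f}, 0, 0, 0, 0, {g}" for a in t))
E
python3 arc.py -0.09 -1.0 11; python3 -c "
from h import *;s=sense();print(s['eef_pos'],s['contact_force'])"
```

```text
0.0005, -0.0037, 0, 0, 0, 0, 0.1, 0.0013, -0.0073, 0, 0, 0, 0, 0.1, 0.0024, -0.0109, 0, 0, 0, 0, 0.1, 0.0037, -0.0143, 0, 0, 0, 0, 0.1, 0.0054, -0.0177, 0, 0, 0, 0, 0.1, 0.0073, -0.0209, 0, 0, 0, 0, 0.1, 0.0095, -0.0239, 0, 0, 0, 0, 0.1, 0.0119, -0.0267, 0, 0, 0, 0, 0.1, 0.0146, -0.0293, 0, 0, 0, 0, 0.1, 0.0175, -0.0317, 0, 0, 0, 0, 0.1, 0.0205, -0.0338, 0, 0, 0, 0, 0.1
[572.6673416  232.57205946 256.95372491] [-2.61830178 -1.06280984  7.29645745]
```

>>> drive_tool(targets=[0.0005, -0.0037, 0, 0, 0, 0, 0.1, 0.0013, -0.0073, 0, 0, 0, 0, 0.1, 0.0024, -0.0109, 0, 0, 0, 0, 0.1, 0.0037, -0.0143, 0, 0, 0, 0, 0.1, 0.0054, -0.0177, 0, 0, 0, 0, 0.1, 0.0073, -0.0209, 0, 0, 0, 0, 0.1, 0.0095, -0.0239, 0, 0, 0, 0, 0.1, 0.0119, -0.0267, 0, 0, 0, 0, 0.1, 0.0146, -0.0293, 0, 0, 0, 0, 0.1, 0.0175, -0.0317, 0, 0, 0, 0, 0.1, 0.0205, -0.0338, 0, 0, 0, 0, 0.1])

```text
clock: 3.28
eef_pos: [554.2, 199.2, 257.1]
tcp_rot: [3.14, 0.006, 3.14]
contact_force: [8.1, 1.2, -0.9]
opening: 0.241
```

```bash
python3 -c "
from h import *;s=sense();print(s['eef_pos'],s['contact_force'],s['wrist_torque'],s['opening'])"; python3 arc.py -1.0 -1.5 6
```

```text
[554.19711689 199.17096499 257.06324689] [ 8.11693968  1.16505337 -0.86897808] [ 0.12987166 -1.25142876 -0.04715963] 0.2408228430984314
0.0032, -0.0019, 0, 0, 0, 0, 0.1, 0.0066, -0.0035, 0, 0, 0, 0, 0.1, 0.0101, -0.0048, 0, 0, 0, 0, 0.1, 0.0137, -0.0059, 0, 0, 0, 0, 0.1, 0.0174, -0.0066, 0, 0, 0, 0, 0.1, 0.0211, -0.0070, 0, 0, 0, 0, 0.1
```

>>> drive_tool(targets=[0.0032, -0.0019, 0, 0, 0, 0, 0.1, 0.0066, -0.0035, 0, 0, 0, 0, 0.1, 0.0101, -0.0048, 0, 0, 0, 0, 0.1, 0.0137, -0.0059, 0, 0, 0, 0, 0.1, 0.0174, -0.0066, 0, 0, 0, 0, 0.1, 0.0211, -0.007, 0, 0, 0, 0, 0.1])

```text
clock: 3.78
eef_pos: [533.0, 190.9, 257.0]
tcp_rot: [-3.141, 0.006, 3.14]
contact_force: [7.6, -7.6, 1.3]
opening: 0.24
```

```bash
for i in 1.5,1.62 1.62,1.74 1.74,1.86 1.86,1.98 1.98,2.1 2.1,2.22 2.22,2.34 2.34,2.46 2.46,2.58 2.58,2.7 2.7,2.82 2.82,2.94 2.94,3.06 3.06,3.18 3.18,3.3; do echo $i; python3 arc.py -${i%,*} -${i#*,} 3;done;python3 -c "
from h import *
f=grab_frame('wrist');cv2.imwrite('pics/w2.png',cv2.resize(f['color'][0:300],None,fx=1.4,fy=1.4))"
```

```text
1.5,1.62
0.0018, -0.0001, 0, 0, 0, 0, 0.1, 0.0036, -0.0001, 0, 0, 0, 0, 0.1, 0.0054, -0.0001, 0, 0, 0, 0, 0.1
1.62,1.74
0.0018, 0.0001, 0, 0, 0, 0, 0.1, 0.0036, 0.0003, 0, 0, 0, 0, 0.1, 0.0054, 0.0006, 0, 0, 0, 0, 0.1
1.74,1.86
0.0018, 0.0003, 0, 0, 0, 0, 0.1, 0.0035, 0.0007, 0, 0, 0, 0, 0.1, 0.0053, 0.0012, 0, 0, 0, 0, 0.1
1.86,1.98
0.0017, 0.0005, 0, 0, 0, 0, 0.1, 0.0034, 0.0012, 0, 0, 0, 0, 0.1, 0.0051, 0.0018, 0, 0, 0, 0, 0.1
1.98,2.1
0.0016, 0.0007, 0, 0, 0, 0, 0.1, 0.0032, 0.0016, 0, 0, 0, 0, 0.1, 0.0048, 0.0024, 0, 0, 0, 0, 0.1
2.1,2.22
0.0015, 0.0009, 0, 0, 0, 0, 0.1, 0.0030, 0.0019, 0, 0, 0, 0, 0.1, 0.0045, 0.0030, 0, 0, 0, 0, 0.1
2.22,2.34
0.0014, 0.0011, 0, 0, 0, 0, 0.1, 0.0028, 0.0023, 0, 0, 0, 0, 0.1, 0.0041, 0.0035, 0, 0, 0, 0, 0.1
2.34,2.46
0.0013, 0.0013, 0, 0, 0, 0, 0.1, 0.0025, 0.0026, 0, 0, 0, 0, 0.1, 0.0036, 0.0040, 0, 0, 0, 0, 0.1
2.46,2.58
0.0011, 0.0014, 0, 0, 0, 0, 0.1, 0.0022, 0.0029, 0, 0, 0, 0, 0.1, 0.0031, 0.0044, 0, 0, 0, 0, 0.1
2.58,2.7
0.0009, 0.0015, 0, 0, 0, 0, 0.1, 0.0018, 0.0031, 0, 0, 0, 0, 0.1, 0.0026, 0.0047, 0, 0, 0, 0, 0.1
2.7,2.82
0.0007, 0.0016, 0, 0, 0, 0, 0.1, 0.0014, 0.0033, 0, 0, 0, 0, 0.1, 0.0020, 0.0050, 0, 0, 0, 0, 0.1
2.82,2.94
0.0005, 0.0017, 0, 0, 0, 0, 0.1, 0.0010, 0.0035, 0, 0, 0, 0, 0.1, 0.0014, 0.0052, 0, 0, 0, 0, 0.1
2.94,3.06
0.0003, 0.0018, 0, 0, 0, 0, 0.1, 0.0006, 0.0036, 0, 0, 0, 0, 0.1, 0.0008, 0.0053, 0, 0, 0, 0, 0.1
3.06,3.18
0.0001, 0.0018, 0, 0, 0, 0, 0.1, 0.0001, 0.0036, 0, 0, 0, 0, 0.1, 0.0001, 0.0054, 0, 0, 0, 0, 0.1
3.18,3.3
-0.0001, 0.0018, 0, 0, 0, 0, 0.1, -0.0003, 0.0036, 0, 0, 0, 0, 0.1, -0.0005, 0.0054, 0, 0, 0, 0, 0.1
```

View pics/w2.png

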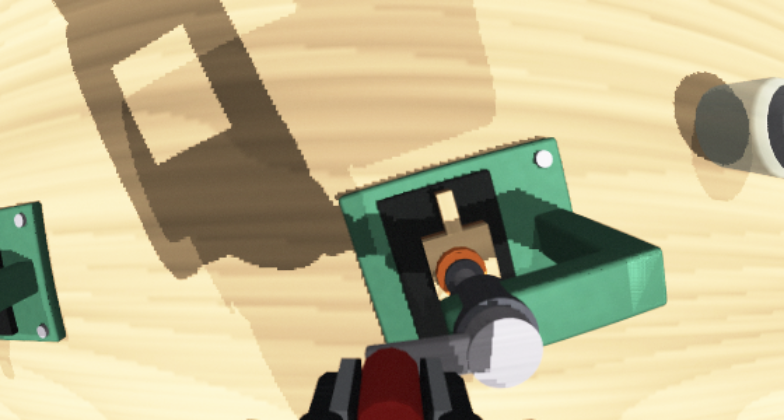

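The knob is held and following its circle. The reading shows some radial pull, so I'll bias the path about 1.5 mm outward and carry on in small steps, watching tangential force.

>>> drive_tool(targets=[0.0018, -0.0006, 0, 0, 0, 0, 0.1, 0.0036, -0.0011, 0, 0, 0, 0, 0.1, 0.0054, -0.0016, 0, 0, 0, 0, 0.1])

```text
clock: 4.08
eef_pos: [527.5, 190.2, 257.1]
tcp_rot: [3.141, 0.006, 3.14]
contact_force: [6.5, 0.8, 0.2]
opening: 0.237
```

>>> drive_tool(targets=[0.0018, 0.0001, 0, 0, 0, 0, 0.1, 0.0036, 0.0003, 0, 0, 0, 0, 0.1, 0.0054, 0.0006, 0, 0, 0, 0, 0.1])

```text
clock: 4.33
eef_pos: [522.0, 190.6, 257.0]
tcp_rot: [3.141, 0.005, 3.14]
contact_force: [6.9, -3.8, 1.3]
opening: 0.239
```

>>> drive_tool(targets=[0.0018, 0.0001, 0, 0, 0, 0, 0.1, 0.0036, 0.0004, 0, 0, 0, 0, 0.1, 0.0053, 0.0008, 0, 0, 0, 0, 0.1])

```text
clock: 4.58
eef_pos: [516.6, 191.5, 257.0]
tcp_rot: [3.141, 0.005, 3.14]
contact_force: [7.1, -2.5, 0.8]
opening: 0.241
```

>>> drive_tool(targets=[0.0017, 0.0005, 0, 0, 0, 0, 0.1, 0.0034, 0.0012, 0, 0, 0, 0, 0.1, 0.0051, 0.0018, 0, 0, 0, 0, 0.1])

```text
clock: 4.83
eef_pos: [511.5, 193.2, 257.0]
tcp_rot: [3.141, 0.005, 3.14]
contact_force: [5.5, -3.8, 1.3]
opening: 0.237
```

>>> drive_tool(targets=[0.0016, 0.0007, 0, 0, 0, 0, 0.1, 0.0032, 0.0016, 0, 0, 0, 0, 0.1, 0.0048, 0.0024, 0, 0, 0, 0, 0.1])

```text
clock: 5.08
eef_pos: [506.5, 195.4, 257.0]
tcp_rot: [-3.141, 0.005, 3.14]
contact_force: [4.3, -5.2, 2.4]
opening: 0.235
```

>>> drive_tool(targets=[0.0015, 0.0008, 0, 0, 0, 0, 0.1, 0.0031, 0.0017, 0, 0, 0, 0, 0.1, 0.0046, 0.0028, 0, 0, 0, 0, 0.1])

```text
clock: 5.33
eef_pos: [501.9, 198.2, 257.0]
tcp_rot: [-3.141, 0.004, 3.14]
contact_force: [5.3, -4.9, 3.8]
opening: 0.233
```

>>> drive_tool(targets=[0.0014, 0.0011, 0, 0, 0, 0, 0.1, 0.0028, 0.0023, 0, 0, 0, 0, 0.1, 0.0041, 0.0035, 0, 0, 0, 0, 0.1])

```text
clock: 5.58
eef_pos: [497.6, 201.6, 257.0]
tcp_rot: [-3.141, 0.004, 3.14]
contact_force: [3.8, -6.1, 2.8]
opening: 0.236
```

```bash
cat > tf.py <<'E'
from h import *
import sys
s=sense();p=s["eef_pos"][:2]-[527.7,235.2];F=s["contact_force"][:2];r=np.hypot(*p);e=p/r
print("theta",np.arctan2(p[1],p[0]).round(3),"r",r.round(2),"Ft",(F@[-e[1],e[0]]).round(2),"Fr",(F@e).round(2))
E
python3 tf.py
```

```text
theta -2.302 r 45.09 Ft 6.89 Fr 2.01
```

>>> drive_tool(targets=[0.0013, 0.0013, 0, 0, 0, 0, 0.1, 0.0025, 0.0026, 0, 0, 0, 0, 0.1, 0.0037, 0.0039, 0, 0, 0, 0, 0.1])

```text
clock: 5.83
eef_pos: [493.8, 205.5, 257.0]
tcp_rot: [-3.141, 0.004, 3.14]
contact_force: [2.8, -6.1, 4.5]
opening: 0.238
```

```bash
python3 tf.py
```

```text
theta -2.422 r 45.1 Ft 6.42 Fr 1.88
```

>>> drive_tool(targets=[0.0011, 0.0014, 0, 0, 0, 0, 0.1, 0.0022, 0.0029, 0, 0, 0, 0, 0.1, 0.0032, 0.0043, 0, 0, 0, 0, 0.1])

```text
clock: 6.08
eef_pos: [490.4, 209.8, 257.0]
tcp_rot: [-3.141, 0.003, 3.14]
contact_force: [2.1, -5.4, 4.9]
opening: 0.239
```

```bash
python3 tf.py
```

```text
theta -2.543 r 45.11 Ft 5.67 Fr 1.28
```

>>> drive_tool(targets=[0.0009, 0.0015, 0, 0, 0, 0, 0.1, 0.0018, 0.0031, 0, 0, 0, 0, 0.1, 0.0026, 0.0047, 0, 0, 0, 0, 0.1])

```text
clock: 6.33
eef_pos: [487.7, 214.4, 256.9]
tcp_rot: [-3.141, 0.003, 3.14]
contact_force: [1.2, -7.0, 5.4]
opening: 0.236
```

```bash
python3 tf.py
```

```text
theta -2.662 r 45.09 Ft 6.74 Fr 2.19
```

>>> drive_tool(targets=[0.0007, 0.0016, 0, 0, 0, 0, 0.1, 0.0014, 0.0033, 0, 0, 0, 0, 0.1, 0.002, 0.005, 0, 0, 0, 0, 0.1])

```text
clock: 6.58
eef_pos: [485.5, 219.3, 256.9]
tcp_rot: [-3.14, 0.002, 3.14]
contact_force: [1.5, -7.7, 6.8]
opening: 0.234
```

```bash
python3 tf.py
```

```text
theta -2.782 r 45.07 Ft 7.75 Fr 1.34
```

>>> drive_tool(targets=[0.0005, 0.0017, 0, 0, 0, 0, 0.1, 0.001, 0.0035, 0, 0, 0, 0, 0.1, 0.0014, 0.0052, 0, 0, 0, 0, 0.1])

```text
clock: 6.83
eef_pos: [483.9, 224.4, 256.9]
tcp_rot: [-3.14, 0.002, 3.14]
contact_force: [0.4, -8.0, 7.9]
opening: 0.238
```

```bash
python3 tf.py
```

```text
theta -2.9 r 45.07 Ft 7.88 Fr 1.57
```

>>> drive_tool(targets=[0.0003, 0.0018, 0, 0, 0, 0, 0.1, 0.0006, 0.0036, 0, 0, 0, 0, 0.1, 0.0008, 0.0053, 0, 0, 0, 0, 0.1])

```text
clock: 7.08
eef_pos: [483.0, 229.6, 256.9]
tcp_rot: [-3.14, 0.002, 3.14]
contact_force: [-0.4, -8.9, 9.1]
opening: 0.239
```

```bash
python3 tf.py;python3 -c "
from h import *
f=grab_frame('wrist');cv2.imwrite('pics/w3.png',cv2.resize(f['color'][100:300,150:500],None,fx=2.2,fy=2.2,interpolation=2))
f=grab_frame('scene');cv2.imwrite('pics/s3.png',cv2.resize(f['color'][195:320,360:480],None,fx=4.5,fy=4.5,interpolation=2))"
```

```text
theta -3.017 r 45.06 Ft 8.76 Fr 1.49
```

View pics/s3.png

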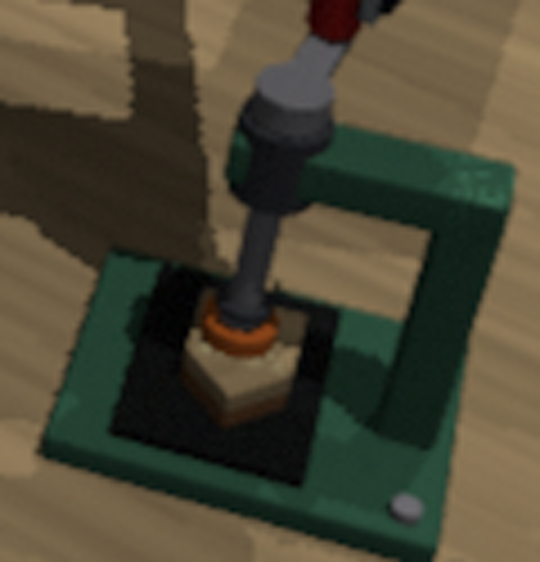

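>>> drive_tool(targets=[0.0001, 0.0018, 0, 0, 0, 0, 0.1, 0.0001, 0.0036, 0, 0, 0, 0, 0.1, 0.0001, 0.0054, 0, 0, 0, 0, 0.1, 0, 0.007, 0, 0, 0, 0, 0.1])

```text
clock: 7.52
eef_pos: [482.7, 236.4, 256.9]
tcp_rot: [-3.14, 0.001, 3.14]
contact_force: [-2.8, -10.2, 10.1]
opening: 0.24
```

```bash
python3 tf.py
```

```text
theta 3.115 r 45.01 Ft 10.26 Fr 2.56
```

The force now reads about 10.3 N against a free level of about 6.7 N. That puts the spring about 2.7 mm in, some 0.49 rad past contact. I'll relieve the load, let go and rise.

>>> drive_tool(targets=[0, -0.0008, 0, 0, 0, 0, 0.1, 0, -0.0015, 0, 0, 0, 0, 0.3, 0, -0.0015, 0, 0, 0, 0, 0.45, 0, -0.0015, 0, 0, 0, 0, 0.55, 0, -0.0015, 0, 0, 0, 0, 0.55, 0, -0.0015, -0.01, 0, 0, 0, 0.55, 0, -0.0015, -0.03, 0, 0, 0, 0.55, 0, -0.0015, -0.06, 0, 0, 0, 0.55, 0, -0.0015, -0.09, 0, 0, 0, 0.55, 0, -0.0015, -0.1, 0, 0, 0, 0.55, 0, -0.0015, -0.1, 0, 0, 0, 0.55])

```text
clock: 8.43
eef_pos: [483.7, 236.6, 359.5]
tcp_rot: [3.139, 0.005, 3.14]
contact_force: [0.9, 0.1, 0.1]
opening: 0.549
```

```bash
python3 -c "
from h import *
import pickle
s=sense();print(s['eef_pos'],s['contact_force'],s['opening'])
a=grab_frame('scene')['color'];t=grab_frame('wrist')['color'];u=grab_frame('top')['color']
o=pickle.load(open('top.pkl','rb'))['color']
k=lambda i,x,y,w,h:cv2.resize(i[y:y+h,x:x+w],(390,290),interpolation=2)
cv2.imwrite('pics/end.png',np.vstack([np.hstack([k(a,360,215,120,90),t[0:290,80:470]]),np.hstack([k(o,330,205,110,82),k(u,330,205,110,82)])]))"
```

```text
[483.66274679 236.6064488  359.4703812 ] [0.85603241 0.13047519 0.11728894] 0.5486938064065233
```

View pics/end.png

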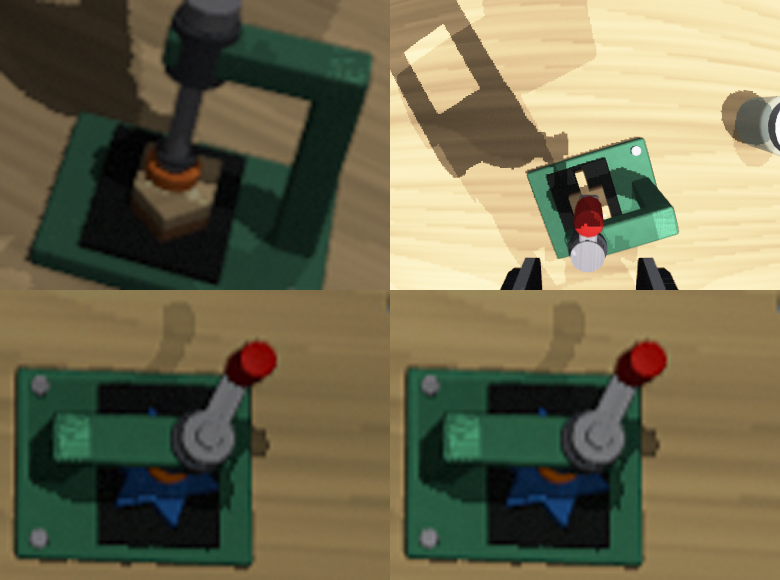

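The pad sits on the dreidel, the knob stands free of the open fingers (wrist pixel about 278,228), and the star clamp looks unchanged. One numeric check of the crank angle, then I'll hand in.

```bash
python3 -c "
from h import *
f=grab_frame('wrist');k=atz(f,279,226,212,True);print(k, np.arctan2(k[1]-235.5,k[0]-530))
print(sense()['clock'],sense()['contact_force']);sign_off()"
```

```text
[483.33338925 235.63173164 212.        ] 3.1387698368546184
8.6333 [-1.12613431 -0.12468432 -0.85144555]
the job is handed in; nothing more can be done
```

I wound the crank of the green clamp over the plywood dreidel clockwise until the pad met it, went about 0.49 rad (28°) further, and let go. The job was handed in at 8.6 s; the sign-off gives no verdict.

- **Snugness:** the force at the knob was about 6.7 N while the pad was free and 10.3 N at the end. That puts the pad spring about 2.7 mm in, inside the 1 to 4.5 mm band. This is inferred from force. The force noise of about ±0.7 N leaves the contact angle uncertain by roughly 0.15 rad, or about 0.7 mm of spring.
- **Contact angle:** I estimate contact at a crank angle of about 2.97 rad, close to the upper end of the stated 2.0 to 3.0 range.
- **After release:** the crank stayed where I left it, with the knob seen at about 3.14 rad against 3.12 rad when released. The gripper was clear, about 100 mm above its grip height, with contact force within noise.
- **Dreidel and star clamp:** the last pictures show the dreidel still under the pad. The star clamp looks the same before and after. I judged both by eye and did not measure how far the dreidel moved.

No check failed. While winding, a radial pull of up to about 8 N showed up on the knob, and I corrected it by moving the path slightly outward.

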